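Shut the polisher's water, pack the mounted specimens to dry, open the air

ROBOT

A 6-joint arm with a two-finger parallel gripper is mounted at the origin on the work surface. World frame = base frame: x ahead of the robot, y to its left, z up, the work surface at z = 0. Lengths are in m, angles in rad, forces in N, time in s.
With the tool pointing down it reaches from about 0.375 to 0.9 m from the base axis. Payload 3.1 kg.
Tool frame: the origin (TCP) lies midway between the tips of the shut fingers; the grasp point (between the pads) lies 19 mm behind it (pinch_z is the distance from the TCP to the grasp point, in m); y points along the fingers, z is the direction in which the jaws open and shut, and the axes are right-handed (so a half turn about y gives the same grasp; the last joint's range is limited). The gripper opens to 87 mm and grips with 3 to 60 N. Pads are 19 mm wide; open, the fingers measure 117 mm over their backs; the gripper's body (75 mm by 190 mm) begins 51 mm behind the grasp point.
Start: joints at [0.949, 0.527, 1.433, -0, 1.181, -0.178], TCP at [0.268, 0.564, 0.223] pointing down, gripper open.
Joint ranges: [-3.08, 3.08], [-0.75, 2.2], [0.22, 2.44], [-1.43, 4.57], [0, 2.65], [-2.85, 2.85]. Speed limits (rad/s): [2.79, 2.79, 3.14, 3.14, 3.14, 3.14].

INTERFACE

Orientations are given as a unit quaternion [x, y, z, w].
In Python, from rig import * gives the robot as it stands.
- The arm moves only by the tool drive_tool, never from a script. Its argument "plan" is a list of rows, each a list of 7 numbers: the shift along the tool's x, y, z in mm, then the turn, a rotation vector about the tool's x, y, z in degrees, then the finger opening in mm, from 0 to 87. A call has 1 to 10 rows; each row is the pose to reach, as a shift and turn from the pose commanded when the call began, along the tool's axes at that moment; what a row does not reach only later rows make up. A row lasts 1/10 s, in which the tool goes at most 50 mm and 8.59 degrees, less where a joint would pass 70% of its speed; a pose out of reach is approached as far as the arm can. A call with a gripper value outside its range is refused whole. The fingers move at their own pace and stop on an object; "newtons" is the grip in N (left out, the last holds). Time passes only in rows, so rows that repeat a pose let the fingers close. It gives the time, the measured TCP pose, the force and the opening at its end, in the units of the state.
- get_obs(): the state, without advancing time (a new reading comes with each control period).
- camera(name): name is "scene" or "side" or "wrist"; returns the picture (400x640x3 uint8, blue, green, red); there is no depth.
- get_calibration(name): a dict with "fx", "fy", "cx", "cy" (pixels), "D" ([k1, k2, p1, p2, k3] as OpenCV has them; the pictures are not rectified), "origin" and "rotation" of the camera in the world; the wrist camera has in their place "tool_from_camera" (4x4, takes a point from camera to tool coordinates, whose origin is the TCP and whose axes are the tool frame's). Camera axes: x right, y down, z forward; pixel columns grow to the right and rows downward; lengths in m; the calibration is good to about 2 mm. A picture is of the moment at which its call begins: read the wrist's pose just before it. get_calibration takes no time and is no camera call.
- hand_in(): hands the job in, once; it reports no verdict.
Trained networks look in the newest picture that a camera, given by its name, has taken for a name from the list of things; names that differ only in an ending like _2 or _b are one class to them, and where a whole thing is asked for, a point or a joint stands for the part that bears it (a point fixed in the world has none). Each returns a list of dicts, best first, with "conf" (0 to 1); they miss things now and then, are a little off and sometimes report something else, mostly with a low value. They report only what shows in the picture. A call takes as long as a camera call.
- spot_in(camera, target): "location" ([column, row] in pixels, amid what is visible of it).
- mark_of(camera, target): "location" ([column, row] in pixels: a listed point, or the origin of a listed thing).
The state is a dict: "time": time; "q": joint angles; "joint_velocities": joint speeds; "joint_torque": joint torques, N m; "position": TCP position; "tool_rot": TCP orientation; "ft_force": force on the tool from outside, world axes, zero at the start; "moment": the same for the moment, N m; "grip_width": finger opening in m.
Only numpy, scipy, OpenCV 4.12 (cv2) and the standard library are available. Lean on these libraries where they do the work, as an engineer would, in place of code of your own. Each camera call takes 0.05 s, during which the arm holds its last target. There are 200 camera calls.

TASK

Polishing is finished: first turn the water valve (brass, on the robot's left) fully closed, then pack every black mounted specimen, round or block, flat on the floor of the long drying box, side by side with their metal faces up. Once all of them are in, turn the air valve (aluminium, on the robot's right) fully open to dry them. Leave the specimens lying still in the box, and do not knock over the jar, beaker or loupe standing around them.

Things in the scene. Friction and masses are not known exactly. Their poses are not given: they have to be found in the camera images.
- water_handle (a joint): lever of the water valve, rad: 0 = closed stop (lever across the pipe, pointing away from the robot), 1.571 = open stop (lever along the pipe, pointing towards the middle of the table), both turned by the stand's yaw (at most 20 degrees). Seen from above it turns clockwise as it opens. It stays where it is left; about 0.12 N m of friction (1.5 N at the grip)
- water_grip (a point): the place to hold the water valve's lever: centre of the black sleeve, 80 mm out from the turning axis, 82 mm above the table. The sleeve is 62 mm long, 15 mm wide, 19 mm tall (sleeve from 45 to 107 mm out); its x axis points outward along the lever, z up. The pipe below it reaches up to 52 mm above the table
- water_valve: brass ball valve with copper stub on a small steel base plate (80 x 100 mm), fixed to the table on the robot's left. Origin: underside of the base, exactly under the lever's vertical turning axis; the pipe runs along its y axis; a closed lever points along its +x, an open one along its -y
- air_handle (a joint): lever of the air valve, rad: 0 = closed stop (lever across the pipe, pointing away from the robot), 1.571 = open stop (lever along the pipe, pointing towards the middle of the table). Seen from above it turns counter-clockwise as it opens. It stays where it is left; about 0.12 N m of friction
- air_grip (a point): the place to hold the air valve's lever: same sizes as water_grip (80 mm out from the axis, 82 mm above the table, 15 mm wide, 19 mm tall; x outward, z up)
- air_valve: aluminium ball valve with a clear filter bowl at one end, on a like base plate, fixed to the table on the robot's right. Origin: underside of the base, under the lever's vertical turning axis; pipe along its y axis; a closed lever points along its +x, an open one along its +y
- drying_box: shallow open aluminium box fixed to the table, for one row: inside 46 mm (x) by 254 mm (y), walls 4 mm thick, rim 14 mm and inner floor 4 mm above the table. Origin: centre of its underside; y along the row. Specimens rise 16 mm above its rim, so can be held across the row (along x). All seven fit with 18 mm to spare, only if the blocks stand with their 40 mm side across the row
- round1: mounted specimen: black resin cylinder 40 mm in diameter, 26 mm tall, a small bright metal face in the middle of its top. Origin: centre of the underside, z up. About 60 g. May be absent
- round2: mounted specimen: black resin cylinder 40 mm in diameter, 26 mm tall, a small bright metal face in the middle of its top. Origin: centre of the underside, z up. About 60 g. May be absent
- round3: mounted specimen: black resin cylinder 40 mm in diameter, 26 mm tall, a small bright metal face in the middle of its top. Origin: centre of the underside, z up. About 60 g. May be absent
- small1: mounted specimen: black resin cylinder 30 mm in diameter, 26 mm tall, small bright metal face on top. Origin: centre of the underside, z up. About 35 g. May be absent
- small2: mounted specimen: black resin cylinder 30 mm in diameter, 26 mm tall, small bright metal face on top. Origin: centre of the underside, z up. About 35 g. May be absent
- block1: mounted specimen: black resin block 40 mm (its x) by 28 mm (its y) by 26 mm tall, small bright metal face on top. Origin: centre of the underside, z up. About 55 g. May be absent
- block2: mounted specimen: black resin block 40 mm (its x) by 28 mm (its y) by 26 mm tall, small bright metal face on top. Origin: centre of the underside, z up. About 55 g. May be absent
- paste_jar: white jar 36 mm in diameter, 45 mm tall with a grey lid, standing among the specimens; not a specimen. Origin: underside centre
- beaker: small open glass beaker 42 mm in diameter, 50 mm tall, standing among the specimens; not a specimen. Origin: underside centre
- loupe: dark steel loupe, waisted, 36 mm in diameter, 34 mm tall, standing beside the specimens; not a specimen. Origin: underside centre

How it is judged:
By the outcome, as a careful person would: the job done as asked, in the order asked, and still so for the second after the job is handed in, with the robot touching nothing.
Of round1, round2, round3, small1, small2, block1, block2 only 5 to 7 are there at a start; the rules pass over those that are not, and their reading is None.
At some moment in a run one of round1, round2, round3, small1, small2, block1, block2 may be knocked a few centimetres aside while the robot is not near it.
It also fails if it takes over 210 s, if anything falls off the work surface, if the arm or the gripper's body presses on something with over 40 N, if the wrist force passes 120 N, or if a joint passes its speed limit or range.

## Working session

There is one attempt and no reset: what is moved stays moved. The work goes in short steps, Python scripts to look and compute and a tool call to move; the robot and the scene stay as the last step left them, time stands still between calls to the robot, and variables do not carry over. Pictures are saved under pics/ and viewed, about 12 in all and at most 16, crops included, and the job is handed in when it is done.

Besides the shell and the picture viewer there is one more tool, called after ">>>" as a command line: name --pt "numbers of a row" for each row, then --argument value for the rest. drive_tool: Moves the arm, as the interface text tells. Its arguments: {"type":"object","properties":{"plan":{"type":"array","items":{"type":"array","items":{"type":"number"}}},"newtons":{"type":"number"}},"required":["plan"]}

```bash
ls; mkdir -p pics; python3 - <<'E'
from rig import *
import cv2,numpy as np
o=get_obs()
for k,v in o.items(): print(k,v)
for c in ("scene","side","wrist"):
    im=camera(c); cv2.imwrite(f"pics/{c}0.png",im)
    cal=get_calibration(c); print(c,{k:np.round(v,4).tolist() for k,v in cal.items()})
E
```

```text
pics
time 0.0
q [ 9.48527539e-01  5.28465918e-01  1.43392506e+00 -1.56746127e-05
  1.18140744e+00 -1.78497909e-01]
joint_velocities [ 0.0002616  -0.0010257   0.00095771 -0.00163724  0.00013499  0.00091469]
joint_torque [-8.51471623e-05 -4.40047038e+01 -1.76593870e+01  6.33276463e-02
  5.84641483e-02 -1.87565424e-04]
position [0.26787435 0.56385353 0.22156457]
tool_rot [ 0.69049175 -0.15590954  0.15531105 -0.6890514 ]
ft_force [ 0.28544604 -0.17997074 -0.41625732]
moment [ 0.01238689 -0.02648159 -0.01261357]
grip_width 0.08698287174539063
scene {'fx': 497.1692, 'fy': 497.1692, 'cx': 318.8467, 'cy': 199.6502, 'D': [-0.0219, 0.0, 0.0, 0.0, 0.0], 'origin': [0.9913, 0.7677, 0.7128], 'rotation': [0.2473, 0.8568, -0.4368, -0.1183]}
side {'fx': 490.7597, 'fy': 490.7597, 'cx': 333.2037, 'cy': 193.4587, 'D': [-0.0653, 0.0, 0.0, 0.0, 0.0], 'origin': [0.1115, -0.75, 0.9799], 'rotation': [0.8961, -0.2364, 0.0972, -0.3628]}
wrist {'fx': 298.5164, 'fy': 298.5164, 'cx': 320.0102, 'cy': 194.8825, 'D': [-0.0032, 0.0, 0.0, 0.0, 0.0], 'tool_from_camera': [[-0.0006, 0.9599, 0.2802, -0.0751], [-0.0004, -0.2802, 0.9599, -0.1616], [1.0, 0.0005, 0.0006, -0.0003], [0.0, 0.0, 0.0, 1.0]]}
```

```bash
cat > h.py <<'E'
from rig import *
import cv2,numpy as np
from scipy.spatial.transform import Rotation as R
def campose(c,o=None):
    k=get_calibration(c); K=np.array([[k['fx'],0,k['cx']],[0,k['fy'],k['cy']],[0,0,1]]); D=np.array(k['D'])
    if c=='wrist':
        o=o or get_obs(); T=np.eye(4); T[:3,:3]=R.from_quat(o['tool_rot']).as_matrix(); T[:3,3]=o['position']
        T=T@np.array(k['tool_from_camera']); return K,D,T[:3,:3],T[:3,3]
    r=np.array(k['rotation']); r=R.from_quat(r).as_matrix() if r.size==4 else r
    return K,D,r,np.array(k['origin'])
def back(P,uv,z):
    K,D,r,t=P; uv=np.array(uv,float).reshape(-1,1,2)
    n=cv2.undistortPoints(uv,K,D)[:,0]; d=np.c_[n,np.ones(len(n))]@r.T
    return t+d*((z-t[2])/d[:,2])[:,None]
def proj(P,X):
    K,D,r,t=P; X=(np.array(X,float).reshape(-1,3)-t)@r
    return cv2.projectPoints(X,np.zeros(3),np.zeros(3),K,D)[0][:,0]
E
python3 - <<'E'
from h import *
a=[cv2.imread(f"pics/{c}0.png") for c in("scene","side")]
cv2.imwrite("pics/a.png",cv2.resize(np.vstack(a),(640,800))[:, :])
o=get_obs(); print(R.from_quat(o['tool_rot']).as_matrix().round(3))
for c in("scene","side"):
    P=campose(c)
    for t in ["water_grip","water_valve","air_grip","air_valve","drying_box","round1","small1","block1","paste_jar","beaker","loupe"]:
        z=.082 if 'grip' in t else 0
        print(c,t,[(np.round(d['conf'],2),np.round(d['location']).tolist(),back(P,d['location'],z)[0][:2].round(3).tolist()) for d in mark_of(c,t)])
E
```

```text
[[ 0.903 -0.001  0.429]
 [-0.429 -0.001  0.903]
 [-0.    -1.    -0.002]]
scene water_grip [(np.float64(0.7), [401.0, 261.0], [0.518, 0.274])]
scene water_valve [(np.float64(0.88), [441.0, 309.0], [0.477, 0.352])]
scene air_grip [(np.float64(0.74), [358.0, 281.0], [0.613, 0.273]), (np.float64(0.66), [230.0, 127.0], [0.57, -0.381])]
scene air_valve [(np.float64(0.94), [258.0, 149.0], [0.502, -0.366])]
scene drying_box [(np.float64(0.59), [273.0, 244.0], [0.655, 0.02])]
scene round1 [(np.float64(0.81), [378.0, 229.0], [0.433, 0.101]), (np.float64(0.66), [362.0, 250.0], [0.504, 0.138]), (np.float64(0.61), [404.0, 254.0], [0.437, 0.199])]
scene small1 [(np.float64(0.66), [356.0, 205.0], [0.424, 0.002]), (np.float64(0.46), [310.0, 167.0], [0.427, -0.204])]
scene block1 [(np.float64(0.67), [309.0, 166.0], [0.427, -0.21]), (np.float64(0.66), [299.0, 188.0], [0.5, -0.136])]
scene paste_jar []
scene beaker [(np.float64(0.69), [340.0, 229.0], [0.504, 0.054])]
scene loupe [(np.float64(0.72), [358.0, 282.0], [0.567, 0.212]), (np.float64(0.56), [355.0, 203.0], [0.42, -0.005]), (np.float64(0.34), [
[... 538 characters left out ...]
loat64(0.82), [366.0, 200.0], [0.65, 0.009]), (np.float64(0.25), [305.0, 166.0], [0.568, 0.213])]
side round1 [(np.float64(0.68), [265.0, 185.0], [0.432, 0.198]), (np.float64(0.62), [282.0, 209.0], [0.434, 0.093]), (np.float64(0.53), [301.0, 190.0], [0.511, 0.129]), (np.float64(0.43), [333.0, 239.0], [0.504, -0.065])]
side small1 [(np.float64(0.7), [335.0, 295.0], [0.425, -0.212]), (np.float64(0.64), [294.0, 232.0], [0.427, 0.002])]
side block1 [(np.float64(0.71), [347.0, 265.0], [0.492, -0.154])]
side paste_jar [(np.float64(0.49), [329.0, 239.0], [0.494, -0.061])]
side beaker [(np.float64(0.64), [311.0, 211.0], [0.499, 0.047])]
side loupe [(np.float64(0.58), [306.0, 167.0], [0.568, 0.207])]
```

View pics/scene0.png

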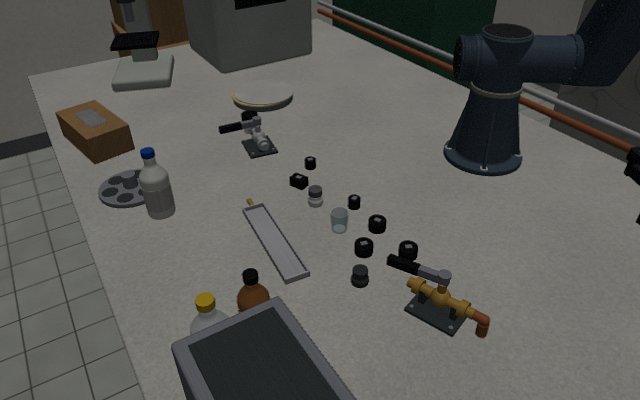

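View pics/side0.png

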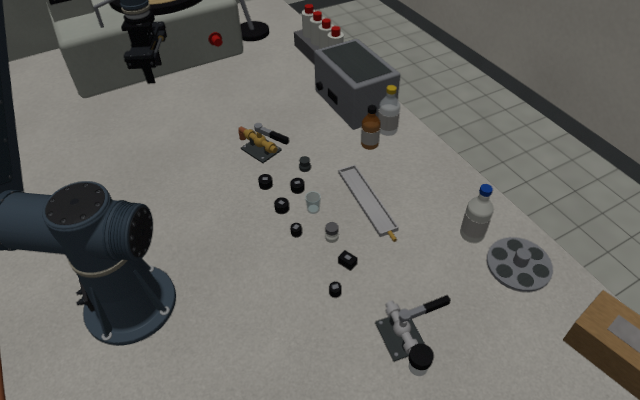

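The pictures show six specimens: rounds at scene (378,229), (362,250) and (404,254), smalls at (355,204) and (310,166), and one block at (299,181). The water lever is at (401,261) and partly open. The air lever is at (230,127) and closed. The box runs from (247,208) to (305,275).

```bash
python3 - <<'E'
from h import *
P=campose('wrist')
for t in ["water_grip","water_valve","round1","small1","block1","drying_box"]:
    z=.082 if 'grip' in t else 0
    print(t,[(np.round(d['conf'],2),np.round(d['location']).tolist(),back(P,d['location'],z)[0][:2].round(3).tolist()) for d in mark_of('wrist',t)])
E
```

```text
water_grip []
water_valve []
round1 []
small1 []
block1 []
drying_box []
```

View pics/wrist0.png

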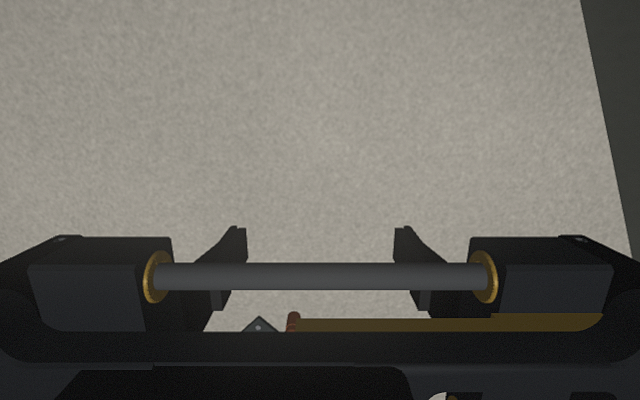

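>>> drive_tool --pt "35 -10 -21 0 -3 0 87" --pt "75 -20 -45 0 -7 0 87" --pt "120 -30 -72 0 -12 0 87" --pt "165 -40 -100 0 -17 0 87" --pt "210 -50 -130 0 -22 0 87" --pt "255 -60 -160 0 -25.4 0 87" --pt "300 -65 -188 0 -25.4 0 87" --pt "347 -65 -215 0 -25.4 0 87" --pt "347 -65 -215 0 -25.4 0 87" --newtons 15

```text
time: 2.45
position: [0.4918, 0.218, 0.2882]
tool_rot: [0.707, -0.0, 0.002, -0.707]
ft_force: [0.0, -0.2, -0.4]
grip_width: 0.0868
```

>>> drive_tool --pt "25 -8 -38 0 0 0 87" --pt "50 -15 -76 0 0 0 87" --pt "75 -22 -115 0 0 0 87" --pt "100 -33 -150 0 0 0 87" --pt "111 -33 -171 0 0 0 87" --pt "111 -33 -171 0 0 0 87" --pt "111 -33 -171 0 0 0 87"

```text
time: 3.15
position: [0.5998, 0.0502, 0.3201]
tool_rot: [-0.707, 0.001, -0.0, 0.707]
ft_force: [0.0, -0.1, 0.2]
grip_width: 0.0872
```

```bash
cat > see.py <<'E'
from h import *
import sys
def look(name,ts,fn=mark_of):
    o=get_obs(); im=camera('wrist'); cv2.imwrite(f"pics/{name}.png",im); P=campose('wrist',o)
    print(o['time'],np.round(o['position'],4),R.from_quat(o['tool_rot']).as_matrix().round(3)[:,0])
    for t in ts:
        z=.082 if 'grip' in t else 0
        print(t,[(round(float(d['conf']),2),np.round(d['location']).tolist(),back(P,d['location'],z)[0][:2].round(4).tolist()) for d in fn('wrist',t)])
if __name__=='__main__': look(sys.argv[1],sys.argv[2:])
E
python3 see.py w1 water_grip water_valve air_grip air_valve drying_box round1 small1 block1 paste_jar beaker loupe
```

```text
3.15 [0.5998 0.0502 0.3201] [ 1.    -0.002 -0.001]
water_grip [(0.95, [498.0, 104.0], [0.5194, 0.2784])]
water_valve [(0.69, [516.0, 77.0], [0.48, 0.3454]), (0.24, [422.0, 136.0], [0.568, 0.2113])]
air_grip [(0.36, [515.0, 80.0], [0.4902, 0.2948])]
air_valve [(0.69, [42.0, 92.0], [0.5007, -0.3755])]
drying_box [(0.9, [295.0, 190.0], [0.6558, 0.008]), (0.63, [380.0, 95.0], [0.5052, 0.141])]
round1 [(0.92, [422.0, 42.0], [0.432, 0.1996]), (0.81, [348.0, 42.0], [0.4318, 0.0911]), (0.65, [381.0, 95.0], [0.505, 0.1428])]
small1 [(0.66, [289.0, 42.0], [0.4322, 0.0046]), (0.66, [422.0, 137.0], [0.5688, 0.2115]), (0.6, [146.0, 37.0], [0.4247, -0.2045])]
block1 [(0.87, [193.0, 93.0], [0.5017, -0.1446])]
paste_jar [(0.78, [249.0, 98.0], [0.5099, -0.0595])]
beaker [(0.83, [320.0, 99.0], [0.5112, 0.0502])]
loupe [(0.93, [421.0, 137.0], [0.5691, 0.2109]), (0.42, [146.0, 42.0], [0.4315, -0.2043])]
```

View pics/w1.png

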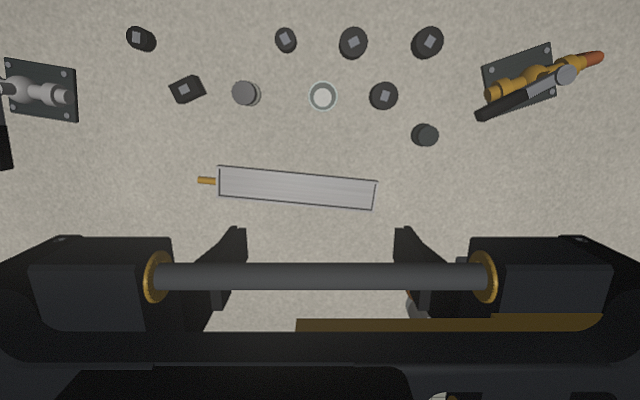

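The wrist picture shows rounds at (422,42), (348,42) and (382,95), smalls at (286,40) and (141,38), and the block at (187,89). The jar is at (246,93), the beaker at (322,96) and the loupe at (424,135). The box spans (219,165) to (373,210), and the water lever runs from (567,75) to (477,116).

```bash
cat > faces.py <<'E'
from h import *
def faces(im,P,seeds,rad=24,zt=.026,verb=True):
    """metal-face centroid (at z=.026) inside the dark blob near each seed pixel"""
    g=cv2.GaussianBlur(cv2.cvtColor(im,cv2.COLOR_BGR2GRAY),(3,3),0); out=[]
    for u,v in seeds:
        m=np.zeros_like(g); cv2.circle(m,(int(u),int(v)),rad,255,-1)
        d=((g<60)&(m>0)).astype(np.uint8)
        n,l,s,c=cv2.connectedComponentsWithStats(d); k=1+np.argmax(s[1:,4])
        h=cv2.convexHull(np.argwhere(l==k)[:,::-1].astype(np.int32)); f=np.zeros_like(g); cv2.fillConvexPoly(f,h,1)
        f=cv2.erode(f,np.ones((5,5)))
        b=((g>85)&(f>0)).astype(np.uint8); n2,l2,s2,c2=cv2.connectedComponentsWithStats(b)
        if n2<2: out.append(None); print('no face',u,v); continue
        j=1+np.argmax(s2[1:,4]); q=np.argwhere(l2==j)[:,::-1]
        w=back(P,c2[j],zt)[0][:2]; rect=cv2.minAreaRect(h)
        pts=back(P,cv2.boxPoints(cv2.minAreaRect(q.astype(np.float32))),zt)[:,:2]
        e=pts[1]-pts[0]; out.append(w)
        if verb: print((u,v),'face px',c2[j].round(1),s2[j,4],'world',w.round(4),'face sides mm',[round(float(np.linalg.norm(pts[i+1]-pts[i])*1e3),1) for i in(0,1)],'edge deg',round(float(np.degrees(np.arctan2(e[1],e[0])))%90,1))
    return out
E
python3 - <<'E'
from faces import *
im=cv2.imread('pics/w1.png'); P=campose('wrist')
faces(im,P,[(427,42),(352,42),(382,95),(286,40),(141,38),(187,89)])
g=cv2.cvtColor(im,cv2.COLOR_BGR2GRAY)
print('box outer', back(P,[(219,165),(377,180),(373,210),(218,196)],.014)[:,:2].round(4).tolist())
print('hub,tip',back(P,[(567,75),(477,116)],.085)[:,:2].round(4).tolist())
print('base', back(P,[(482,66),(549,42),(557,95),(491,119)],.004)[:,:2].round(4).tolist())
print('air base', back(P,[(5,57),(74,68),(78,121),(8,110)],.004)[:,:2].round(4).tolist())
c=im[10:230,120:460]; cv2.imwrite('pics/c1.png',cv2.resize(c,None,fx=2.3,fy=2.3,interpolation=cv2.INTER_CUBIC))
E
```

```text
(427, 42) face px [429.6  41. ] 95 world [0.436  0.2014] face sides mm [14.3, 11.3] edge deg 65.6
no face 352 42
no face 382 95
no face 286 40
(141, 38) face px [135.5  36.9] 84 world [ 0.4309 -0.2053] face sides mm [9.6, 13.9] edge deg 89.9
(187, 89) face px [183.7  88.8] 83 world [ 0.4987 -0.1472] face sides mm [14.0, 11.2] edge deg 23.9
box outer [[0.6123, -0.1107], [0.6367, 0.1415], [0.6878, 0.1376], [0.6636, -0.1172]]
hub,tip [[0.4854, 0.3568], [0.535, 0.2519]]
base [[0.4652, 0.29], [0.4326, 0.3829], [0.5059, 0.4108], [0.5415, 0.3156]]
air base [[0.4528, -0.4152], [0.4681, -0.3164], [0.5447, -0.3277], [0.5281, -0.4326]]
```

View pics/c1.png

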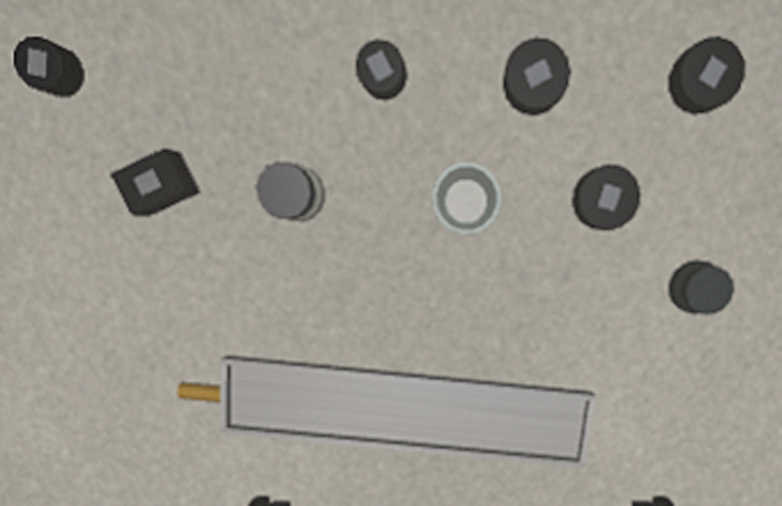

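The faces in the crop map to full-image pixels (136,37), (285,39), (354,42), (430,41), (385,95) and (184,89). The water lever points at about -65° and its stand yaw is about 19.5°, so it is close to fully open. I'm going to its sleeve.

>>> drive_tool --pt "-10 20 29 0 8 0 80" --pt "-20 40 58 0 16 0 70" --pt "-30 60 87 0 24 0 60" --pt "-40 80 116 0 32 0 60" --pt "-50 100 145 0 40 0 60" --pt "-60 120 174 0 48 0 60" --pt "-70 140 203 0 56 0 60" --pt "-80 160 230 0 64 0 60" --pt "-80 160 230 0 65 0 60" --pt "-80 160 230 0 65 0 60" --newtons 20

```text
time: 4.75
position: [0.5202, 0.2806, 0.1602]
tool_rot: [0.597, -0.379, 0.379, -0.597]
ft_force: [0.8, -0.2, -0.3]
grip_width: 0.0598
```

>>> drive_tool --pt "0 35 0 0 0 0 60" --pt "0 65 0 0 0 0 60" --pt "0 93 0 0 0 0 60" --pt "0 93 0 0 0 0 60" --pt "0 93 0 0 0 0 5" --pt "0 93 0 0 0 0 5" --pt "0 93 0 0 0 0 5" --pt "0 93 0 0 0 0 5" --pt "0 93 0 0 0 0 5"

```text
time: 5.65
position: [0.5209, 0.2805, 0.0685]
tool_rot: [-0.596, 0.38, -0.38, 0.597]
ft_force: [-0.2, 0.3, 0.1]
grip_width: 0.0277
```

>>> drive_tool --pt "0 0 0 0 0 0 5" --pt "0 0 0 0 0 0 5" --pt "0 0 0 0 0 0 5" --pt "-0.8 0 11.2 0 -8 0 5" --pt "-3.1 0 22.2 0 -16 0 5" --pt "-7 0 32.7 0 -24 0 5" --pt "-12.2 0 42.7 0 -32 0 5" --pt "-18.8 0 51.7 0 -40 0 5" --pt "-26.6 0 59.8 0 -48 0 5" --pt "-35.5 0 66.7 0 -56 0 5"

```text
time: 6.65
position: [0.5614, 0.3397, 0.0675]
tool_rot: [0.707, -0.057, 0.05, -0.703]
ft_force: [-9.1, -3.5, 9.9]
grip_width: 0.0138
```

>>> drive_tool --pt "-2 0 11.2 0 -8 0 5" --pt "-5 0 22.2 0 -16 0 5" --pt "-10 0 32.7 0 -24 0 5" --pt "-13 0 38.5 0 -29 0 5" --pt "-16 0 43.8 0 -33 0 5" --pt "-16 0 43.8 0 -33 0 5" --pt "-16 0 43.8 0 -33 0 5"

```text
time: 7.35
position: [0.5567, 0.3755, 0.0674]
tool_rot: [0.698, 0.144, -0.151, -0.685]
ft_force: [1.4, -26.5, 9.3]
grip_width: 0.0147
```

>>> drive_tool --pt "0 0 0 0 0 0 60" --pt "0 0 0 0 0 0 60" --pt "0 0 0 0 0 0 60" --pt "0 0 0 0 0 0 60" --pt "0 -45 0 0 0 0 70" --pt "0 -90 0 0 0 0 80" --pt "0 -135 0 0 0 0 87" --pt "0 -180 0 0 0 0 87" --pt "0 -225 0 0 0 0 87"

```text
time: 8.25
position: [0.5567, 0.3872, 0.2944]
tool_rot: [-0.691, -0.147, 0.147, 0.692]
ft_force: [0.3, -0.1, 0.6]
grip_width: 0.0783
```

>>> drive_tool --pt "-13 0 -45 0 8 0 87" --pt "-26 0 -90 0 16 0 87" --pt "-40 0 -135 0 24 0 87" --pt "-54 0 -180 0 24 0 87" --pt "-67 0 -225 0 24 0 87" --pt "-80 0 -270 0 24 0 87" --pt "-95 -10 -319 0 24 0 87" --pt "-95 -10 -319 0 24 0 87" --pt "-95 -10 -319 0 24 0 87"

```text
time: 9.15
position: [0.6004, 0.0555, 0.3028]
tool_rot: [-0.707, 0.001, -0.002, 0.707]
ft_force: [0.1, 1.5, 0.2]
grip_width: 0.0871
```

```bash
python3 see.py w2 water_grip water_valve drying_box round1 small1 block1; python3 - <<'E'
from h import *
import json
o=get_obs(); json.dump({k:np.array(o[k]).tolist() for k in('position','tool_rot')},open('w2.json','w'))
im=cv2.imread('pics/w2.png'); P=campose('wrist'); g=cv2.cvtColor(im,cv2.COLOR_BGR2GRAY)
camera('scene'); S=campose('scene')
print([(d['conf'],back(S,d['location'],.082)[0].round(3)) for d in mark_of('scene','water_grip')])
c=im[0:230,80:640]; cv2.imwrite('pics/c2.png',cv2.resize(c,(800,329),interpolation=cv2.INTER_CUBIC))
E
```

```text
9.15 [0.6004 0.0555 0.3028] [ 1.    -0.003  0.001]
water_grip [(0.78, [574.0, 135.0], [0.559, 0.3758])]
water_valve [(0.8, [520.0, 80.0], [0.4876, 0.3478])]
drying_box [(0.98, [292.0, 190.0], [0.6522, 0.0099]), (0.54, [421.0, 134.0], [0.5648, 0.2096])]
round1 [(0.83, [428.0, 41.0], [0.4355, 0.207]), (0.65, [380.0, 93.0], [0.5048, 0.1439]), (0.56, [350.0, 42.0], [0.4371, 0.0975])]
small1 [(0.97, [280.0, 38.0], [0.4315, -0.0002]), (0.65, [135.0, 38.0], [0.43, -0.204])]
block1 [(0.85, [179.0, 89.0], [0.4985, -0.1523])]
[(0.92, array([0.556, 0.372, 0.082]))]
```

View pics/c2.png

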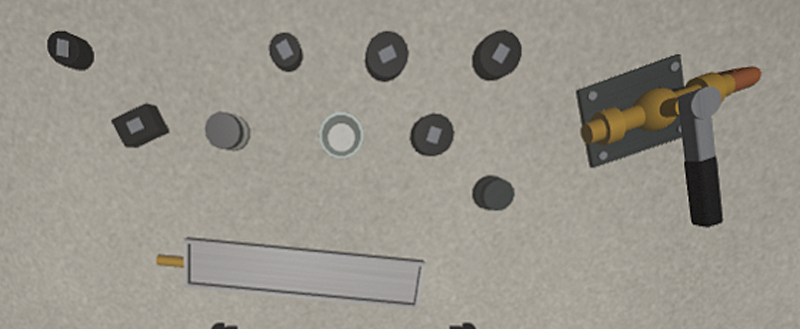

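The water lever now points along its +x, at about 20°, and I left it pressed against its stop. The specimens have not moved. Faces in the crop are at (62,47), (285,49), (387,53), (501,53), (433,134) and (135,125), and the box corners are at (188,239), (423,262), (415,304) and (188,283).

```bash
python3 - <<'E'
from h import *
import json
im=cv2.imread('pics/w2.png'); o=json.load(open('w2.json')); P=campose('wrist',o); g=cv2.cvtColor(im,cv2.COLOR_BGR2GRAY)
for n,u,v in [('sB',62,47),('sA',285,49),('rB',387,53),('rA',501,53),('rC',433,134),('blk',135,125)]:
    u,v=80+.7*u,.7*v; x,y=int(u)-9,int(v)-9; w=g[max(y,0):y+19,x:x+19]
    b=(w>(85)).astype(np.uint8)
    k,l,s,c=cv2.connectedComponentsWithStats(b); j=l[min(9,int(v)),9] 
    q=np.argwhere(l==j)[:,::-1]+[x,max(y,0)]; ctr=q.mean(0)
    bp=back(P,cv2.boxPoints(cv2.minAreaRect(q.astype(np.float32))),.026)[:,:2]
    e=bp[1]-bp[0];f=bp[2]-bp[1]
    print(n,j,len(q),ctr.round(1),back(P,ctr,.026)[0][:2].round(4),'sides',[round(np.linalg.norm(e)*1e3,1),round(np.linalg.norm(f)*1e3,1)],'deg',round(np.degrees(np.arctan2(e[1],e[0]))%180,1))
# block outline top: corners by hull
x,y=150,68; w=g[y:y+42,x:x+52]; d=(w<75).astype(np.uint8); print('blk hull',(cv2.approxPolyDP(cv2.convexHull(np.argwhere(d)[:,::-1].astype(np.int32)),2,True)[:,0]+[x,y]).tolist())
# box: inner floor
m=np.zeros_like(g); m[160:220,205:382]=1
bp=back(P,[(80+.7*a,.7*b) for a,b in[(188,239),(423,262),(415,304),(188,283)]],.014)[:,:2]
print('box',bp.round(4).tolist(),bp.mean(0).round(4))
big=im[155:225,190:390]; cv2.imwrite('pics/c3.png',cv2.resize(big,None,fx=4,fy=4,interpolation=cv2.INTER_CUBIC))
E
```

```text
sB 3 93 [123.5  33.2] [ 0.4298 -0.2032] sides [np.float64(9.2), np.float64(14.5)] deg 90.0
sA 3 108 [278.8  34.1] [0.4307 0.0022] sides [np.float64(11.1), np.float64(15.0)] deg 113.9
rB 1 111 [350.8  37.4] [0.4344 0.0975] sides [np.float64(14.9), np.float64(11.6)] deg 114.7
rA 1 99 [430.3  36.7] [0.4332 0.2028] sides [np.float64(14.3), np.float64(10.8)] deg 150.6
rC 1 96 [383.3  93.9] [0.5054 0.145 ] sides [np.float64(14.4), np.float64(11.5)] deg 163.6
blk 2 91 [174.2  87.2] [ 0.4972 -0.145 ] sides [np.float64(14.1), np.float64(10.6)] deg 113.9
blk hull [[197, 92], [176, 102], [169, 102], [158, 84], [185, 73], [189, 75]]
box [[0.6119, -0.1087], [0.6367, 0.1443], [0.6851, 0.138], [0.6611, -0.1136]] [0.6487 0.015 ]
```

View pics/c3.png

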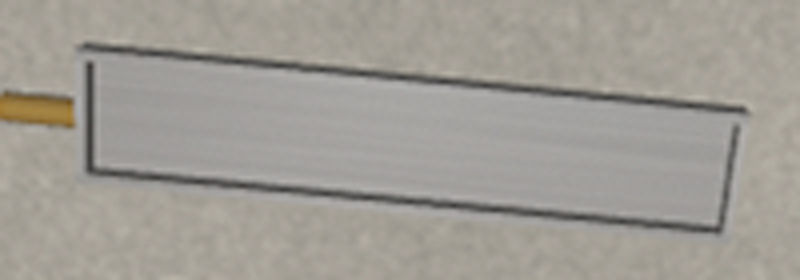

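```bash
python3 - <<'E'
from h import *
import json
from scipy.optimize import least_squares
o=json.load(open('w2.json')); P=campose('wrist',o)
px=np.array([(88,173),(723,233),(79,49),(748,112)])/4+[190-.4,155-.4]
L=np.array([(23,-127),(23,127),(-27,-131),(-27,131)])/1e3
W=back(P,px,.014)[:,:2]; print(W.round(4).tolist())
f=lambda p:(L@np.array([[np.cos(p[2]),np.sin(p[2])],[-np.sin(p[2]),np.cos(p[2])]])+p[:2]-W).ravel()
s=least_squares(f,[.65,.01,-.1]); print(s.x,np.degrees(s.x[2]),(s.fun*1e3).round(1))
E
```

```text
[[0.6607, -0.1136], [0.6852, 0.1377], [0.6112, -0.1121], [0.6354, 0.145]]
[ 0.65012783  0.01406329 -0.09530661] -5.46066671009963 [ 0.2 -1.  -0.1  0.6 -0.4 -1.7  0.3  2.1]
```

The box centre is (0.650, 0.014) with yaw -5.5°. There are six specimens, so I plan six slots with about 6.6 mm gaps. First pick is the small specimen at (0.431, 0.002).

>>> drive_tool --pt "-17 20 -5 0 8 0 50" --pt "-34 40 -11 0 16 0 50" --pt "-51 60 -16 0 24 0 50" --pt "-68 80 -22 0 32 0 50" --pt "-85 100 -27 0 40 0 50" --pt "-102 120 -33 0 48 0 50" --pt "-120 140 -38 0 56 0 50" --pt "-140 160 -44 0 64 0 50" --pt "-160 180 -50 0 72 0 50" --pt "-169 200 -53.5 0 80 0 50"

```text
time: 10.6
position: [0.4288, 0.0032, 0.1021]
tool_rot: [0.541, -0.457, 0.456, -0.54]
ft_force: [0.6, 0.2, -0.5]
grip_width: 0.0499
```

>>> drive_tool --pt "0 20 0 0 8 0 50" --pt "0 40 0 0 15.3 0 50" --pt "0 70 0 0 15.3 0 50" --pt "0 89 0 0 15.3 0 50" --pt "0 89 0 0 15.3 0 50" --pt "0 89 0 0 15.3 0 20" --pt "0 89 0 0 15.3 0 20" --pt "0 89 0 0 15.3 0 20" --pt "0 89 0 0 15.3 0 20" --pt "0 89 0 0 15.3 0 20"

```text
time: 11.6
position: [0.4314, 0.0028, 0.0145]
tool_rot: [0.476, -0.522, 0.523, -0.477]
ft_force: [-0.1, 1.5, 6.9]
grip_width: 0.0291
```

>>> drive_tool --pt "0 -45 0 0 0 0 20" --pt "0 -80 0 0 0 0 20" --pt "0 -80 40 0 0 0 20" --pt "0 -80 85 0 0 0 20" --pt "1 -80 130 0 0 0 20" --pt "2 -80 175 0 0 0 20" --pt "2 -70 205 0 0 0 20" --pt "2.3 -50 216 0 0 0 20" --pt "2.3 -40 216.5 0 0 0 20" --pt "2.3 -40 216.5 0 0 0 20"

```text
time: 12.6
position: [0.6433, -0.019, 0.0514]
tool_rot: [-0.478, 0.524, -0.521, 0.475]
ft_force: [-0.2, -0.3, -1.0]
grip_width: 0.0293
```

```bash
python3 - <<'E'
from h import *
im=camera('wrist'); cv2.imwrite('pics/w4.png',im)
print(get_obs()['position'],get_obs()['grip_width'])
E
```

```text
[ 0.64370193 -0.01903345  0.05248287] 0.029236305578174582
```

View pics/w4.png

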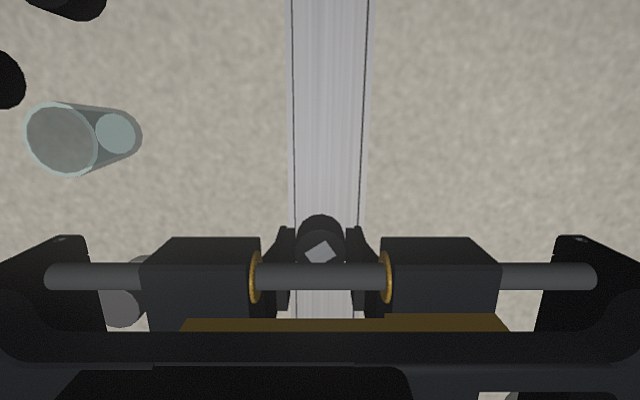

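The specimen is held between the fingers at (320,235). The box walls show at columns 292 and 368 at the top of the picture and about 294 and 359 near row 220. I'm measuring the centre line relative to the tool.

```bash
cat > boxline.py <<'E'
from h import *
def line(P,o,im,rows,l,r,verb=True):
    g=cv2.GaussianBlur(cv2.cvtColor(im,cv2.COLOR_BGR2GRAY),(3,1),0); T=R.from_quat(o['tool_rot']).as_matrix(); out=[]
    for v in rows:
        a=l[0]+np.argmin(g[v,l[0]:l[1]]); b=r[0]+np.argmin(g[v,r[0]:r[1]])
        w=back(P,[(a,v),(b,v)],.010); t=(w-o['position'])@T*1e3; out.append([a,b,*t[0,[0,2]],*t[1,[0,2]],(t[0,2]+t[1,2])/2]); 
    print(np.round(out,1)); return np.array(out)
E
python3 - <<'E'
from boxline import *
o=get_obs(); im=cv2.imread('pics/w4.png'); line(campose('wrist',o),o,im,[5,40,80,120,160,190,210],(283,302),(350,376))
print(np.degrees(np.arctan2(*R.from_quat(o['tool_rot']).as_matrix()[1::-1,2])),o['position'])
E
```

```text
[[ 291.   368.  -135.5  -15.8 -135.5   30.5    7.4]
 [ 292.   366.  -116.4  -15.7 -116.4   30.1    7.2]
 [ 293.   364.   -93.2  -15.6  -93.2   29.9    7.1]
 [ 293.   362.   -68.3  -16.2  -68.3   29.6    6.7]
 [ 294.   360.   -41.5  -16.2  -41.6   29.3    6.5]
 [ 294.   359.   -20.1  -16.7  -20.2   29.4    6.3]
 [ 294.   358.    -5.1  -17.1   -5.2   29.2    6.1]]
-5.324172797634201 [ 0.64370193 -0.01903345  0.05248287]
```

>>> drive_tool --pt "0 0 3 0 0 0 20" --pt "0 0 3 0 0 0 20" --pt "0 0 3 0 0 0 20" --pt "0 0 3 0 0 0 20"

```text
time: 13.05
position: [0.6491, -0.0198, 0.0542]
tool_rot: [0.476, -0.522, 0.523, -0.476]
ft_force: [0.2, 0.1, 0.1]
grip_width: 0.029
```

```bash
python3 - <<'E'
from boxline import *
o=get_obs(); im=camera('wrist'); line(campose('wrist',o),o,im,[5,80,160,210],(280,300),(345,376))
print(o['position'],o['time'])
E
```

```text
[[ 2.82e+02  3.57e+02 -1.36e+02 -2.14e+01 -1.36e+02  2.41e+01  1.40e+00]
 [ 2.83e+02  3.54e+02 -9.33e+01 -2.22e+01 -9.34e+01  2.37e+01  7.00e-01]
 [ 2.85e+02  3.51e+02 -4.13e+01 -2.26e+01 -4.13e+01  2.33e+01  3.00e-01]
 [ 2.86e+02  3.49e+02 -4.50e+00 -2.30e+01 -4.60e+00  2.29e+01 -1.00e-01]]
[ 0.64913153 -0.01977554  0.05422799] 13.05
```

>>> drive_tool --pt "0 18 0 0 0 0 20" --pt "0 30 0 0 0 0 20" --pt "0 35 0 0 0 0 20" --pt "0 35 0 0 0 0 20" --pt "0 35 0 0 0 0 46" --pt "0 35 0 0 0 0 46" --pt "0 35 0 0 0 0 46" --pt "0 15 0 0 0 0 46" --pt "0 -15 0 0 0 0 50" --pt "0 -45 0 0 0 0 50"

```text
time: 14.1
position: [0.6486, -0.0197, 0.0988]
tool_rot: [-0.477, 0.523, -0.522, 0.476]
ft_force: [1.0, 0.0, -0.3]
grip_width: 0.0493
```

>>> drive_tool --pt "30 0 -30 0 0 0 50" --pt "64 0 -64 0 0 0 50" --pt "98 0 -98 0 0 0 50" --pt "132 0 -132 0 0 0 50" --pt "166 0 -166 0 0 0 50" --pt "190 0 -190 0 0 0 50" --pt "203 0 -201 0 0 0 50" --pt "203 0 -201 0 0 0 50" --pt "203 0 -201 0 0 0 50"

```text
time: 15.0
position: [0.4304, -0.2036, 0.0988]
tool_rot: [0.476, -0.523, 0.523, -0.476]
ft_force: [1.0, 0.0, -0.6]
grip_width: 0.05
```

```bash
python3 - <<'E'
from h import *
o=get_obs(); print(o['position'],R.from_quat(o['tool_rot']).as_matrix()[:,2].round(3))
S=campose('scene'); cv2.imwrite('pics/s2.png',camera('scene')); camera('side'); P=campose('side')
for c,Q in(('scene',S),('side',P)):
  for t in('round1','small1','block1'): print(c,t,[(round(float(d['conf']),2),back(Q,d['location'],0)[0][:2].round(3).tolist()) for d in mark_of(c,t)])
E
```

```text
[ 0.43041169 -0.20360775  0.09876777] [ 0.996 -0.094  0.001]
scene round1 [(0.75, [0.502, 0.138]), (0.71, [0.431, 0.195])]
scene small1 [(0.51, [0.651, -0.02])]
scene block1 [(0.74, [0.509, 0.056]), (0.51, [0.496, -0.141])]
side round1 [(0.78, [0.432, 0.204]), (0.71, [0.507, 0.135]), (0.5, [0.433, 0.094]), (0.35, [0.62, -0.345])]
side small1 [(0.64, [0.43, 0.096]), (0.56, [0.642, -0.018]), (0.48, [0.429, -0.205])]
side block1 [(0.53, [0.5, -0.152])]
```

>>> drive_tool --pt "0 40 0 0 0 0 50" --pt "0 75 0 0 0 0 50" --pt "0 84.5 0 0 0 0 50" --pt "0 84.5 0 0 0 0 20" --pt "0 84.5 0 0 0 0 20" --pt "0 84.5 0 0 0 0 20" --pt "0 84.5 0 0 0 0 20" --pt "0 84.5 0 0 0 0 20" --pt "0 45 0 0 0 0 20" --pt "0 0 0 0 0 0 20"

```text
time: 16.4
position: [0.4289, -0.2024, 0.0982]
tool_rot: [-0.476, 0.525, -0.521, 0.476]
ft_force: [1.2, -0.3, -0.4]
grip_width: 0.029
```

>>> drive_tool --pt "-26 0 40 0 0 0 20" --pt "-52 0 80 0 0 0 20" --pt "-78 0 120 0 0 0 20" --pt "-104 0 158 0 0 0 20" --pt "-125 10 190 0 0 0 20" --pt "-132 30 199.7 0 0 0 20" --pt "-132 45 199.7 0 0 0 20" --pt "-132 45 199.7 0 0 0 20" --pt "-132 45 199.7 0 0 0 20"

```text
time: 17.3
position: [0.6395, -0.0908, 0.0531]
tool_rot: [-0.477, 0.524, -0.522, 0.475]
ft_force: [-0.3, -0.1, -0.6]
grip_width: 0.0291
```

```bash
python3 - <<'E'
from boxline import *
o=get_obs(); im=camera('wrist'); cv2.imwrite('pics/w5.png',im); line(campose('wrist',o),o,im,[5,190,210],(275,305),(343,378))
print(o['position'],o['grip_width'])
E
```

```text
[[ 285.   361.  -135.7  -19.5 -135.7   26.4    3.5]
 [ 289.   353.   -19.9  -20.3  -20.    25.2    2.4]
 [ 289.   353.    -4.9  -20.7   -5.    25.7    2.5]]
[ 0.63945431 -0.09078922  0.0531089 ] 0.029128423398777296
```

View pics/w5.png

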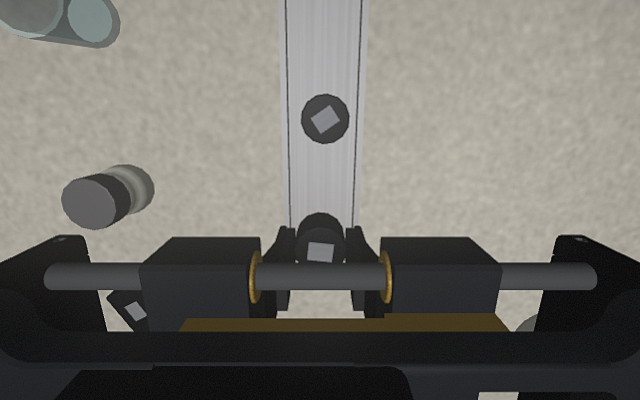

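The first small specimen stands upright in the box at (325,118). The second is held over its slot, and the block's face shows at (135,311). I'm placing the second small and measuring the block.

>>> drive_tool --pt "0 18 1.5 0 0 0 20" --pt "0 30 1.5 0 0 0 20" --pt "0 35 1.5 0 0 0 20" --pt "0 35 1.5 0 0 0 20" --pt "0 35 1.5 0 0 0 46" --pt "0 35 1.5 0 0 0 46" --pt "0 35 1.5 0 0 0 46" --pt "0 15 1.5 0 0 0 46" --pt "0 -15 1.5 0 0 0 55" --pt "0 -45 1.5 0 0 0 60"

```text
time: 18.35
position: [0.6421, -0.0903, 0.0984]
tool_rot: [-0.477, 0.523, -0.522, 0.476]
ft_force: [0.3, -0.7, -0.6]
grip_width: 0.0543
```

```bash
python3 - <<'E'
from h import *
o={'position':[.63945431,-.09078922,.0531089],'tool_rot':get_obs()['tool_rot']}
P=campose('wrist',o); print('blk',back(P,(135,311),.026),'sA',back(P,(325,119),.030))
im=camera('wrist'); P=campose('wrist'); print(get_obs()['position']); cv2.imwrite('pics/w6.png',im)
print('jar',back(P,[d['location'] for d in mark_of('wrist','paste_jar')][:1],0), 'blk',[back(P,d['location'],0)[0].round(3) for d in mark_of('wrist','block1')])
E
```

```text
blk [[ 0.49743572 -0.14713369  0.026     ]] sA [[ 0.65056993 -0.02187779  0.03      ]]
[ 0.64569172 -0.09125708  0.10425013]
jar [[ 0.50400391 -0.06088872  0.        ]] blk []
```

View pics/w6.png

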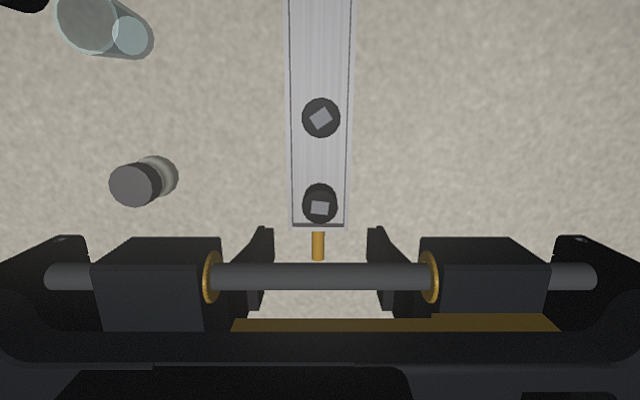

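Both smalls are in the box, at (320,118) and (320,205). Next is the block: I'm moving above it with the jaws along its long side and taking a close look.

>>> drive_tool --pt "9 0 -18 0 8 0 60" --pt "18 0 -36 0 16 0 60" --pt "27 0 -54 0 24 0 60" --pt "36 0 -72 0 32 0 60" --pt "45 0 -90 0 40 0 60" --pt "54 0 -108 0 48 0 60" --pt "62 0 -126 0 56 0 60" --pt "69 0 -139 0 61.6 0 60" --pt "69 0 -139 0 61.6 0 60" --pt "69 0 -139 0 61.6 0 60"

```text
time: 19.5
position: [0.4978, -0.1462, 0.0978]
tool_rot: [-0.142, 0.693, -0.692, 0.142]
ft_force: [0.7, 0.1, 0.1]
grip_width: 0.0599
```

```bash
cat > fc.py <<'E'
from h import *
import sys
def face(u,v,n,thr=85,h=26,z=.026):
    """look with the wrist camera; bright face nearest (u,v); its centre in tool axes (mm) and its long-edge angle from tool z"""
    o=get_obs(); im=camera('wrist'); cv2.imwrite(f'pics/{n}.png',im); P=campose('wrist',o); T=R.from_quat(o['tool_rot']).as_matrix()
    g=cv2.cvtColor(im,cv2.COLOR_BGR2GRAY); w=g[v-h:v+h,u-h:u+h]; b=(w>thr).astype(np.uint8)
    k,l,s,c=cv2.connectedComponentsWithStats(b,connectivity=4)
    ok=[j for j in range(1,k) if 40<s[j,4]<900 and s[j,0]>0 and s[j,1]>0 and s[j,0]+s[j,2]<2*h and s[j,1]+s[j,3]<2*h]
    for j in ok:
        q=np.argwhere(l==j)[:,::-1]+[u-h,v-h]; ct=q.mean(0); W=back(P,ct,z)[0]; t=(W-o['position'])@T*1e3
        bp=(back(P,cv2.boxPoints(cv2.minAreaRect(q.astype(np.float32))),z)-o['position'])@T*1e3
        e,f=bp[1]-bp[0],bp[2]-bp[1]; m=e if np.linalg.norm(e)>np.linalg.norm(f) else f
        print('px',ct.round(1),len(q),'tool',t.round(1),'world',W.round(4),'sides',round(np.linalg.norm(e),1),round(np.linalg.norm(f),1),'long edge from z toward x',round((np.degrees(np.arctan2(m[0],m[2]))+90)%180-90,1))
    print(o['position'].round(4) if hasattr(o['position'],'round') else o['position'],o['grip_width'])
if __name__=='__main__': face(int(sys.argv[1]),int(sys.argv[2]),sys.argv[3])
E
python3 fc.py 320 203 w7
```

```text
px [319. 207.] 221 tool [ 0.5 71.8  0.7] world [ 0.4976 -0.1471  0.026 ] sides 13.1 10.4 long edge from z toward x -0.1
[ 0.4978 -0.1462  0.0978] 0.05987447037062701
```

View pics/w7.png

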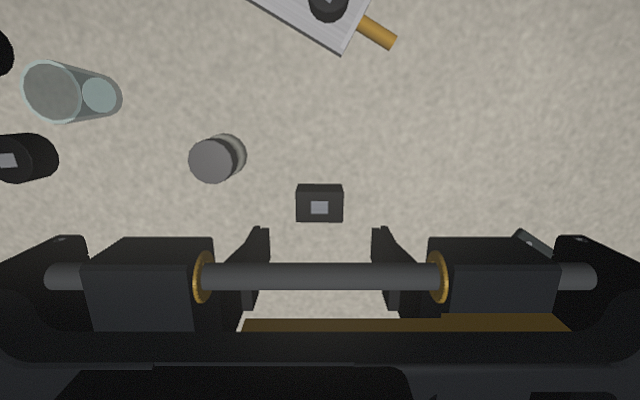

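The block at (320,205) is centred between the fingers within 1 mm and aligned with them. I'm gripping it and carrying it to its slot.

>>> drive_tool --pt "0 40 0.5 0 0 0 60" --pt "0 75 0.5 0 0 0 60" --pt "0 83.5 0.5 0 0 0 60" --pt "0 83.5 0.5 0 0 0 30" --pt "0 83.5 0.5 0 0 0 30" --pt "0 83.5 0.5 0 0 0 30" --pt "0 83.5 0.5 0 0 0 30" --pt "0 83.5 0.5 0 0 0 30" --pt "0 45 0.5 0 0 0 30" --pt "0 0 0.5 0 0 0 30"

```text
time: 20.55
position: [0.4965, -0.1461, 0.0981]
tool_rot: [-0.143, 0.694, -0.692, 0.14]
ft_force: [0.1, -0.3, -0.4]
grip_width: 0.04
```

>>> drive_tool --pt "-21 0 -3 0 -8 0 30" --pt "-42 0 -6 0 -16 0 30" --pt "-64 0 -9 0 -24 0 30" --pt "-86 0 -12 0 -32 0 30" --pt "-108 0 -15 0 -40 0 30" --pt "-130 0 -18 0 -48 0 30" --pt "-152 0 -21 0 -56 0 30" --pt "-171 20 -26 0 -61 0 30" --pt "-171 43 -26 0 -61 0 30" --pt "-171 43 -26 0 -61 0 30"

```text
time: 21.55
position: [0.6426, -0.0547, 0.0527]
tool_rot: [-0.475, 0.527, -0.523, 0.472]
ft_force: [-0.5, 0.3, -1.6]
grip_width: 0.0399
```

>>> drive_tool --pt "0 0 0 0 0 0 30" --pt "0 0 0 0 0 0 30" --pt "0 0 0 0 0 0 30"

```text
time: 21.85
position: [0.6458, -0.0564, 0.057]
tool_rot: [0.473, -0.525, 0.526, -0.474]
ft_force: [-1.4, -0.2, -0.5]
grip_width: 0.0398
```

```bash
python3 - <<'E'
from boxline import *
o=get_obs(); im=camera('wrist'); cv2.imwrite('pics/w8.png',im); line(campose('wrist',o),o,im,[5,60,190,210],(275,305),(343,378))
print(o['position'],o['grip_width'])
E
```

```text
[[ 279.   353.  -136.8  -23.5 -136.8   21.9   -0.8]
 [ 281.   352.  -105.6  -23.4 -105.7   22.3   -0.6]
 [ 285.   348.   -18.9  -23.6  -18.9   22.    -0.8]
 [ 286.   348.    -3.6  -23.4   -3.6   22.4   -0.5]]
[ 0.64579595 -0.05641174  0.05696569] 0.039834484236351886
```

>>> drive_tool --pt "0 18 -0.6 0 0 0 30" --pt "0 30 -0.6 0 0 0 30" --pt "0 36 -0.6 0 0 0 30" --pt "0 36 -0.6 0 0 0 30" --pt "0 36 -0.6 0 0 0 54" --pt "0 36 -0.6 0 0 0 54" --pt "0 36 -0.6 0 0 0 54" --pt "0 15 -0.6 0 0 0 54" --pt "0 -15 -0.6 0 0 0 60" --pt "0 -45 -0.6 0 0 0 60"

```text
time: 22.9
position: [0.6441, -0.0556, 0.1009]
tool_rot: [-0.474, 0.526, -0.525, 0.473]
ft_force: [0.5, -1.1, -0.0]
grip_width: 0.059
```

>>> drive_tool --pt "-20 0 -35 0 0 0 60" --pt "-41 0 -71 0 0 0 60" --pt "-62 0 -107 0 0 0 60" --pt "-83 0 -143 0 0 0 60" --pt "-104 0 -180 0 0 0 60" --pt "-122 0 -212 0 0 0 60" --pt "-130 0 -226 0 0 0 60" --pt "-130 0 -226 0 0 0 60" --pt "-130 0 -226 0 0 0 60"

```text
time: 23.8
position: [0.4357, 0.0965, 0.1009]
tool_rot: [0.473, -0.524, 0.526, -0.474]
ft_force: [0.2, -0.0, -1.1]
grip_width: 0.0604
```

```bash
python3 fc.py 320 207 w9; python3 - <<'E'
from h import *
import numpy as np
S=campose('scene'); im=camera('scene'); cv2.imwrite('pics/s3.png',im); sd=camera('side'); P=campose('side')
cv2.imwrite('pics/s3b.png',np.hstack([cv2.resize(cv2.imread('pics/w9.png'),(500,312)),cv2.resize(im[140:300,220:460],(300,200)).repeat(1,0) if 0 else cv2.copyMakeBorder(cv2.resize(im[140:300,220:460],(300,200)),0,112,0,0,0)]))
for t in('round1','small1','block1','paste_jar'): print(t,[(round(float(d['conf']),2),back(P,d['location'],0)[0][:2].round(3).tolist()) for d in mark_of('side',t)])
E
```

```text
px [317.9 203.4] 229 tool [ 0.3 74.9 -0. ] world [0.4359 0.0962 0.026 ] sides 11.4 14.8 long edge from z toward x 57.4
[0.4357 0.0965 0.1009] 0.06041939733131662
round1 [(0.7, [0.424, 0.097]), (0.64, [0.512, 0.135]), (0.63, [0.431, 0.206]), (0.29, [0.655, -0.012])]
small1 [(0.69, [0.643, -0.015]), (0.44, [0.642, -0.093])]
block1 [(0.68, [0.64, -0.052])]
paste_jar [(0.47, [0.506, -0.06])]
```

View pics/s3b.png

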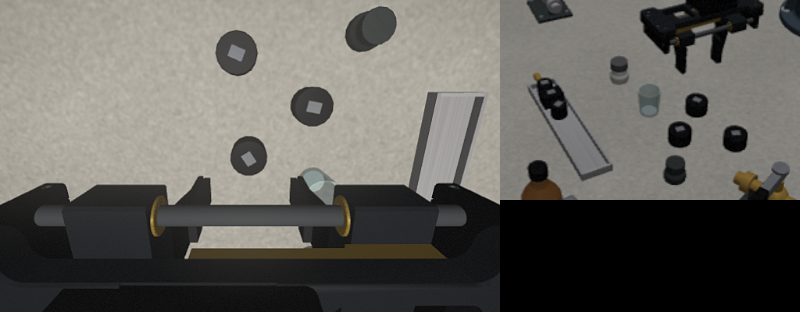

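Three specimens are in the box. In the left panel the round sits centred under the fingers at (248,156). I'm picking it up.

>>> drive_tool --pt "0 40 0 0 0 0 60" --pt "0 78 0 0 0 0 60" --pt "0 86.5 0 0 0 0 60" --pt "0 86.5 0 0 0 0 30" --pt "0 86.5 0 0 0 0 30" --pt "0 86.5 0 0 0 0 30" --pt "0 86.5 0 0 0 0 30" --pt "0 86.5 0 0 0 0 30" --pt "0 45 0 0 0 0 30" --pt "0 0 0 0 0 0 30"

```text
time: 25.15
position: [0.4318, 0.0969, 0.1003]
tool_rot: [-0.475, 0.527, -0.524, 0.472]
ft_force: [1.3, -0.7, -1.0]
grip_width: 0.0391
```

>>> drive_tool --pt "9 0 40 0 0 0 30" --pt "18 0 80 0 0 0 30" --pt "27 0 120 0 0 0 30" --pt "36 0 160 0 0 0 30" --pt "46 0 200 0 0 0 30" --pt "52 20 224 0 0 0 30" --pt "52 45 224.4 0 0 0 30" --pt "52 45 224.4 0 0 0 30" --pt "52 45 224.4 0 0 0 30" --pt "52 45 224.4 0 0 0 30"

```text
time: 26.15
position: [0.651, 0.0223, 0.0568]
tool_rot: [0.473, -0.525, 0.525, -0.474]
ft_force: [0.1, 0.5, 0.4]
grip_width: 0.0394
```

```bash
python3 - <<'E'
from boxline import *
o=get_obs(); im=camera('wrist'); cv2.imwrite('pics/w10.png',im); line(campose('wrist',o),o,im,[5,60,180,205],(272,305),(343,378))
print(o['position'],o['grip_width'])
E
```

```text
[[ 301.   377.  -136.8  -10.  -136.8   36.7   13.3]
 [ 285.   356.  -105.6  -20.8 -105.7   24.8    2. ]
 [ 289.   353.   -26.4  -20.5  -26.4   25.4    2.5]
 [ 290.   352.    -7.5  -20.3   -7.6   25.3    2.5]]
[0.65103925 0.02231809 0.05680435] 0.03943142552399537
```

>>> drive_tool --pt "1 10 2.4 0 0 0 30" --pt "1 25 2.4 0 0 0 30" --pt "1 36.5 2.4 0 0 0 30" --pt "1 36.5 2.4 0 0 0 30" --pt "1 36.5 2.4 0 0 0 54" --pt "1 36.5 2.4 0 0 0 54" --pt "1 36.5 2.4 0 0 0 54" --pt "1 15 2.4 0 0 0 54" --pt "1 -15 2.4 0 0 0 60" --pt "1 -45 2.4 0 0 0 60"

```text
time: 27.2
position: [0.6529, 0.0208, 0.101]
tool_rot: [-0.474, 0.526, -0.525, 0.473]
ft_force: [0.1, 0.4, 0.1]
grip_width: 0.0586
```

>>> drive_tool --pt "-22 0 -32 0 0 0 60" --pt "-44 0 -65 0 0 0 60" --pt "-66 0 -98 0 0 0 60" --pt "-88 0 -131 0 0 0 60" --pt "-107 0 -160 0 0 0 60" --pt "-107 0 -160 0 0 0 60" --pt "-107 0 -160 0 0 0 60" --pt "-107 0 -160 0 0 0 60"

```text
time: 28.0
position: [0.507, 0.1433, 0.1009]
tool_rot: [0.473, -0.525, 0.526, -0.474]
ft_force: [0.7, -0.6, 0.8]
grip_width: 0.0602
```

```bash
python3 fc.py 320 207 w11; python3 - <<'E'
from h import *
camera('side'); P=campose('side')
for t in('round1','small1','block1'): print(t,[(round(float(d['conf']),2),back(P,d['location'],0)[0][:2].round(3).tolist()) for d in mark_of('side',t)])
E
```

```text
px [317.8 202.7] 234 tool [-0.3 74.9 -0.1] world [0.5072 0.1436 0.026 ] sides 11.5 14.5 long edge from z toward x 10.7
[0.507  0.1433 0.1009] 0.06017275157344961
round1 [(0.67, [0.658, 0.025]), (0.51, [0.431, 0.205]), (0.5, [0.513, 0.139])]
small1 [(0.68, [0.642, -0.058]), (0.47, [0.643, -0.017]), (0.41, [0.639, -0.099])]
block1 [(0.6, [0.644, 0.015]), (0.59, [0.503, -0.366]), (0.49, [0.65, -0.056]), (0.38, [0.496, -0.062])]
```

>>> drive_tool --pt "0 40 0 0 0 0 60" --pt "0 78 0 0 0 0 60" --pt "0 86.5 0 0 0 0 60" --pt "0 86.5 0 0 0 0 30" --pt "0 86.5 0 0 0 0 30" --pt "0 86.5 0 0 0 0 30" --pt "0 86.5 0 0 0 0 30" --pt "0 86.5 0 0 0 0 30" --pt "0 45 0 0 0 0 30" --pt "0 0 0 0 0 0 30"

```text
time: 29.25
position: [0.5037, 0.1435, 0.1001]
tool_rot: [-0.475, 0.526, -0.524, 0.472]
ft_force: [0.8, 0.8, -0.8]
grip_width: 0.0389
```

>>> drive_tool --pt "13 0 35 0 0 0 30" --pt "26 0 70 0 0 0 30" --pt "40 0 106 0 0 0 30" --pt "52 0 140 0 0 0 30" --pt "59 10 160 0 0 0 30" --pt "59 30 160 0 0 0 30" --pt "59 45 160 0 0 0 30" --pt "59 45 160 0 0 0 30" --pt "59 45 160 0 0 0 30" --pt "59 45 160 0 0 0 30"

```text
time: 30.25
position: [0.6585, 0.0689, 0.0564]
tool_rot: [0.473, -0.525, 0.525, -0.474]
ft_force: [0.1, -0.1, -0.8]
grip_width: 0.0386
```

```bash
python3 - <<'E'
from boxline import *
o=get_obs(); im=camera('wrist'); cv2.imwrite('pics/w12.png',im); line(campose('wrist',o),o,im,[90,110,180,205],(272,305),(343,378))
print(o['position'],o['grip_width'])
E
```

```text
[[272.  366.  -87.4 -29.9 -87.4  32.    1. ]
 [272.  357.  -74.7 -30.5 -74.7  26.5  -2. ]
 [285.  349.  -26.5 -23.3 -26.5  22.5  -0.4]
 [286.  348.   -7.7 -23.2  -7.7  22.3  -0.5]]
[0.65850429 0.06888949 0.05639436] 0.038578382661008805
```

View pics/w12.png

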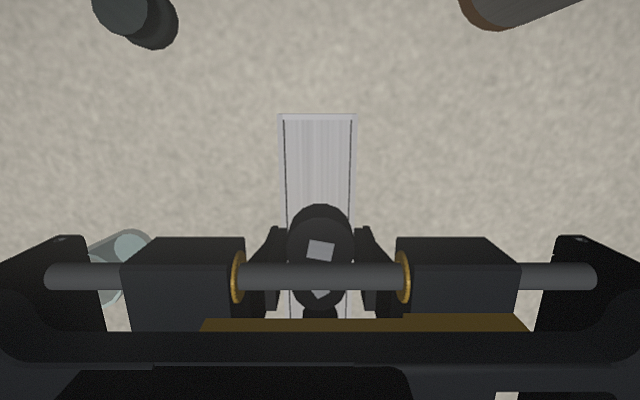

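The round is held over its slot, and the empty box end shows at rows 113–119. A brown bottle stands at the top right near (490,15), so I'm checking its clearance for the last slot.

```bash
python3 - <<'E'
from h import *
o=get_obs(); P=campose('wrist',o); T=R.from_quat(o['tool_rot']).as_matrix()
print('end inner rim',((back(P,[(319,120),(319,113)],.014)-o['position'])@T*1e3).round(1), back(P,(319,120),.014).round(4))
print('bottle base/edges',back(P,[(460,5),(490,30),(580,2)],0).round(3))
E
```

```text
end inner rim [[-68.3  42.6   1. ]
 [-72.8  42.6   1. ]] [[0.6668 0.1367 0.014 ]]
bottle base/edges [[ 0.764  0.198 -0.   ]
 [ 0.785  0.182  0.   ]
 [ 0.841  0.192  0.   ]]
```

>>> drive_tool --pt "1 10 -0.5 0 0 0 30" --pt "1 25 -0.5 0 0 0 30" --pt "1 36.5 -0.5 0 0 0 30" --pt "1 36.5 -0.5 0 0 0 30" --pt "1 36.5 -0.5 0 0 0 54" --pt "1 36.5 -0.5 0 0 0 54" --pt "1 36.5 -0.5 0 0 0 54" --pt "1 15 -0.5 0 0 0 54" --pt "1 -15 -0.5 0 0 0 60" --pt "1 -45 -0.5 0 0 0 60"

```text
time: 31.3
position: [0.6573, 0.0675, 0.101]
tool_rot: [-0.474, 0.526, -0.525, 0.473]
ft_force: [0.2, -0.7, 0.2]
grip_width: 0.0585
```

>>> drive_tool --pt "-19 0 -40 0 0 0 60" --pt "-38 0 -81 0 0 0 60" --pt "-57 0 -122 0 0 0 60" --pt "-76 0 -163 0 0 0 60" --pt "-95 0 -204 0 0 0 60" --pt "-111 0 -238 0 0 0 60" --pt "-111 0 -238 0 0 0 60" --pt "-111 0 -238 0 0 0 60" --pt "-111 0 -238 0 0 0 60"

```text
time: 32.2
position: [0.4344, 0.2025, 0.1009]
tool_rot: [0.473, -0.525, 0.526, -0.474]
ft_force: [-0.6, 0.4, -0.4]
grip_width: 0.0599
```

```bash
python3 fc.py 320 207 w13; python3 - <<'E'
from h import *
camera('side'); P=campose('side'); camera('scene')
for t in('round1','small1','block1'): print(t,[(round(float(d['conf']),2),back(P,d['location'],0)[0][:2].round(3).tolist()) for d in mark_of('side',t)])
P=campose('scene')
for t in('round1','small1','block1'): print(t,[(round(float(d['conf']),2),back(P,d['location'],0)[0][:2].round(3).tolist()) for d in mark_of('scene',t)])
E
```

```text
px [319.2 203.8] 226 tool [ 0.7 74.9  1. ] world [0.4356 0.2018 0.026 ] sides 11.4 14.3 long edge from z toward x 23.5
[0.4344 0.2025 0.1009] 0.05987002327459606
round1 [(0.71, [0.653, 0.029]), (0.62, [0.658, 0.057]), (0.57, [0.434, 0.204])]
small1 [(0.57, [0.642, -0.087]), (0.54, [0.658, 0.0])]
block1 [(0.75, [0.652, -0.053]), (0.4, [0.576, 0.213])]
round1 [(0.8, [0.656, 0.066]), (0.74, [0.649, 0.008]), (0.69, [0.436, 0.199]), (0.35, [0.64, -0.102])]
small1 [(0.66, [0.644, -0.02]), (0.53, [0.641, -0.093]), (0.23, [0.646, 0.006])]
block1 [(0.76, [0.65, -0.065])]
```

>>> drive_tool --pt "0.7 40 1 0 0 0 60" --pt "0.7 78 1 0 0 0 60" --pt "0.7 86.5 1 0 0 0 60" --pt "0.7 86.5 1 0 0 0 30" --pt "0.7 86.5 1 0 0 0 30" --pt "0.7 86.5 1 0 0 0 30" --pt "0.7 86.5 1 0 0 0 30" --pt "0.7 86.5 1 0 0 0 30" --pt "0.7 45 1 0 0 0 30" --pt "0.7 0 1 0 0 0 30"

```text
time: 33.65
position: [0.4319, 0.2014, 0.1002]
tool_rot: [-0.475, 0.526, -0.524, 0.472]
ft_force: [0.9, 0.5, -0.0]
grip_width: 0.039
```

>>> drive_tool --pt "11 0 40 0 0 0 30" --pt "22 0 80 0 0 0 30" --pt "33 0 121 0 0 0 30" --pt "44 0 162 0 0 0 30" --pt "55 0 203 0 0 0 30" --pt "64.7 10 235.5 0 0 0 30" --pt "64.7 45 235.5 0 0 0 30" --pt "64.7 45 235.5 0 0 0 30" --pt "64.7 45 235.5 0 0 0 30" --pt "64.7 45 235.5 0 0 0 30"

```text
time: 34.65
position: [0.6607, 0.1136, 0.0568]
tool_rot: [0.473, -0.525, 0.525, -0.474]
ft_force: [-0.9, -0.3, -0.3]
grip_width: 0.039
```

```bash
python3 - <<'E'
from boxline import *
o=get_obs(); im=camera('wrist'); cv2.imwrite('pics/w14.png',im); line(campose('wrist',o),o,im,[190,200,210],(272,305),(343,360))
print(o['position'],o['grip_width'])
cv2.imwrite('pics/w14c.png',cv2.resize(im[130:340,230:410],None,fx=3,fy=2.8,interpolation=cv2.INTER_CUBIC))
E
```

```text
[[289.  352.  -18.9 -20.7 -19.   24.9   2.1]
 [289.  352.  -11.4 -20.9 -11.4  25.1   2.1]
 [303.  351.   -3.6 -10.8  -3.7  24.6   6.9]]
[0.66071282 0.11362186 0.05684919] 0.038968429946189174
```

View pics/w14c.png

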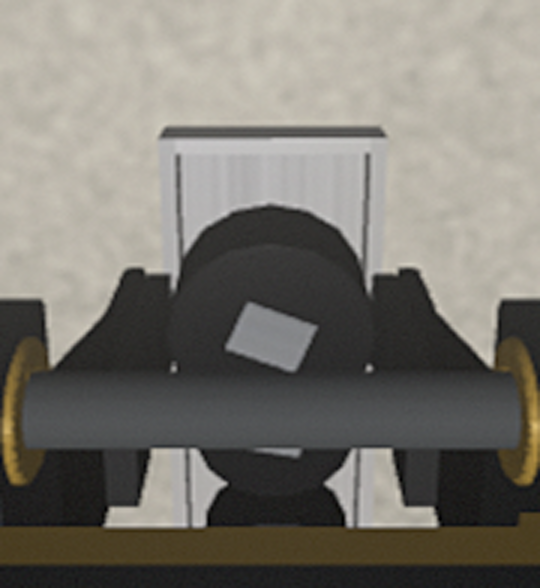

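The last round is over its slot with about 4–6 mm of room at both ends. I'm placing it, then rising and moving to look at the air valve.

>>> drive_tool --pt "1 10 2 0 0 0 30" --pt "1 25 2 0 0 0 30" --pt "1 36.5 2 0 0 0 30" --pt "1 36.5 2 0 0 0 30" --pt "1 36.5 2 0 0 0 54" --pt "1 36.5 2 0 0 0 54" --pt "1 36.5 2 0 0 0 54" --pt "1 15 2 0 0 0 54" --pt "1 -15 2 0 0 0 60" --pt "1 -45 2 0 0 0 60"

```text
time: 35.7
position: [0.6624, 0.1118, 0.1009]
tool_rot: [-0.474, 0.526, -0.525, 0.473]
ft_force: [0.6, -0.7, 0.5]
grip_width: 0.0584
```

>>> drive_tool --pt "30 -20 -15 0 0 0 60" --pt "70 -40 -30 0 0 0 60" --pt "115 -60 -45 0 0 0 60" --pt "160 -80 -56 0 0 0 60" --pt "205 -100 -56 0 0 0 60" --pt "250 -120 -56 0 0 0 60" --pt "298 -140 -56 0 0 0 60" --pt "346 -149 -56 0 0 0 60" --pt "395 -149 -56 0 0 0 60" --pt "440 -149 -56 0 0 0 60"

```text
time: 36.7
position: [0.5613, -0.3226, 0.2506]
tool_rot: [0.473, -0.525, 0.526, -0.473]
ft_force: [0.4, -0.4, -0.3]
grip_width: 0.0601
```

>>> drive_tool --pt "10 0 0 0 0 0 60" --pt "10 0 0 0 0 0 60" --pt "10 0 0 0 0 0 60"

```text
time: 37.0
position: [0.5604, -0.3286, 0.2492]
tool_rot: [-0.473, 0.526, -0.525, 0.474]
ft_force: [-0.8, -0.6, 0.5]
grip_width: 0.0601
```

```bash
python3 see.py w15 air_grip air_valve drying_box; python3 - <<'E'
from h import *
import numpy as np
im=camera('scene'); sd=camera('side'); w=cv2.imread('pics/w15.png')
a=cv2.resize(im[170:300,220:420],(400,260)); b=cv2.resize(sd[120:250,270:470],(400,260))
cv2.imwrite('pics/m15.png',np.vstack([np.hstack([a,b]),cv2.resize(w[:300],(800,340))[:,:]]))
E
```

```text
37.0 [ 0.5604 -0.3286  0.2492] [-0.103 -0.995 -0.002]
air_grip [(0.73, [336.0, 220.0], [0.5759, -0.3807])]
air_valve [(0.65, [278.0, 200.0], [0.4959, -0.3737])]
drying_box []
```

View pics/m15.png

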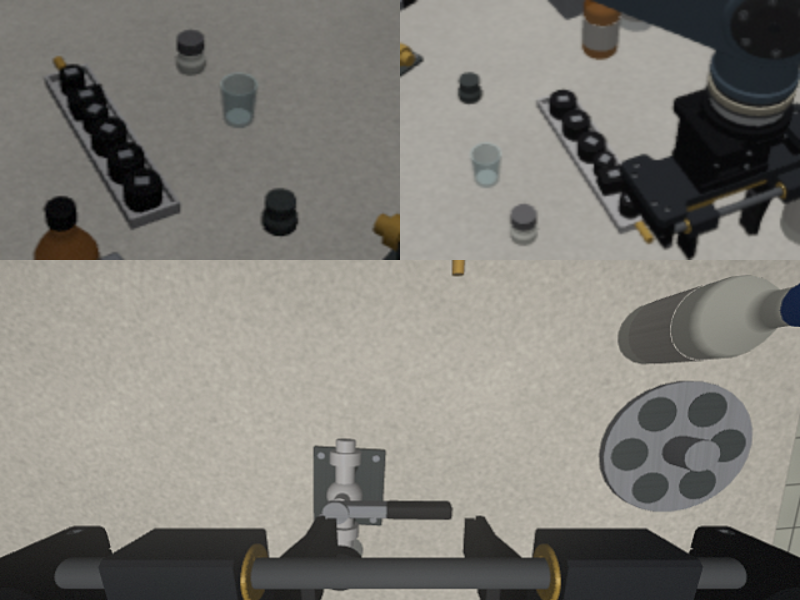

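All six specimens are in the box: the side panel shows them from (563,102) to (632,205), with jar, beaker and loupe standing. The air lever is closed at about -6°, with its sleeve at (420,510) in the lower panel. I'm going to grip it.

>>> drive_tool --pt "5 9 2 0 8.2 0 45" --pt "10 18 4 0 16.4 0 45" --pt "15 27 6 0 24.6 0 45" --pt "20 36 8 0 32.8 0 45" --pt "25 45 10 0 41 0 45" --pt "30 54 12 0 49.2 0 45" --pt "35 63 14 0 57.4 0 45" --pt "40 72 16 0 65.6 0 45" --pt "45 80 18 0 73.8 0 45" --pt "50 89 21 0 82 0 45"

```text
time: 38.3
position: [0.5768, -0.3814, 0.1604]
tool_rot: [0.011, -0.707, 0.707, -0.011]
ft_force: [-0.1, -0.3, -0.2]
grip_width: 0.0453
```

>>> drive_tool --pt "0 0 0 0 8 0 45" --pt "0 0 0 0 8 0 45" --pt "0 0 0 0 8 0 45"

```text
time: 38.6
position: [0.5766, -0.3814, 0.1607]
tool_rot: [-0.035, -0.706, 0.706, 0.035]
ft_force: [0.0, -0.3, -0.2]
grip_width: 0.0452
```

```bash
python3 see.py w16 air_grip air_valve; python3 -c "
from h import *
o=get_obs();T=R.from_quat(o['tool_rot']).as_matrix()
print(((np.array([[.5759,-.3807,.082],[.4963,-.3725,.082]])-o['position'])@T*1e3).round(1), o['ft_force'])"
```

```text
38.6 [ 0.5766 -0.3814  0.1607] [-0.995  0.1   -0.   ]
air_grip [(0.79, [319.0, 201.0], [0.5796, -0.3816])]
air_valve [(0.82, [316.0, 248.0], [0.4969, -0.3693])]
[[ 0.8 79.  -0.9]
 [80.8 78.9 -1. ]] [ 0.16160617 -0.30223148  0.71340017]
```

View pics/w16.png

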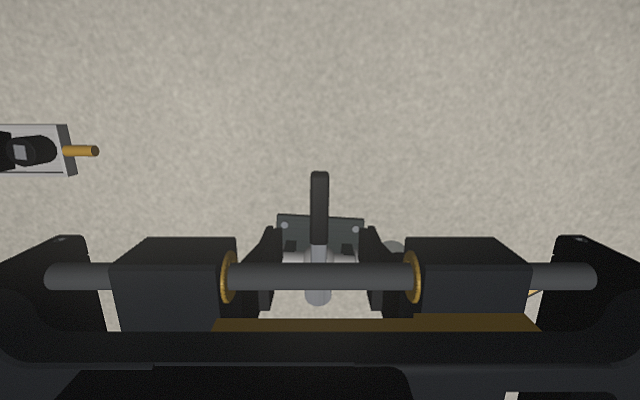

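The lever runs straight between the fingers at column 319, from row 171 to 300. I'm descending, gripping and turning it open.

>>> drive_tool --pt "0 40 0 0 0 0 45" --pt "0 80 0 0 0 0 45" --pt "0 93 0 0 0 0 45" --pt "0 93 0 0 0 0 5" --pt "0 93 0 0 0 0 5" --pt "0 93 0 0 0 0 5" --pt "0 93 0 0 0 0 5" --pt "0 93 0 0 0 0 5" --pt "0 93 0 0 0 0 5" --pt "0 93 0 0 0 0 5"

```text
time: 39.75
position: [0.5773, -0.3819, 0.0692]
tool_rot: [-0.038, -0.706, 0.706, 0.036]
ft_force: [0.2, 2.0, 5.4]
grip_width: 0.0141
```

>>> drive_tool --pt "0.8 0 -11.1 0 -8 0 5" --pt "3.1 0 -22 0 -16 0 5" --pt "6.9 0 -32.5 0 -24 0 5" --pt "12.2 0 -42.4 0 -32 0 5" --pt "18.7 0 -51.4 0 -40 0 5" --pt "26.5 0 -59.5 0 -48 0 5" --pt "35.3 0 -66.3 0 -56 0 5"

```text
time: 40.45
position: [0.5505, -0.3101, 0.0692]
tool_rot: [0.299, -0.64, 0.64, -0.302]
ft_force: [4.0, 7.3, 7.4]
grip_width: 0.014
```

>>> drive_tool --pt "0.8 0 -11.1 0 -8 0 5" --pt "3.1 0 -22 0 -16 0 5" --pt "6.9 0 -32.5 0 -24 0 5" --pt "11.4 0 -41.2 0 -31 0 5" --pt "14.5 0 -45.9 0 -35 0 5" --pt "14.5 0 -45.9 0 -35 0 5" --pt "14.5 0 -45.9 0 -35 0 5"

```text
time: 41.15
position: [0.5093, -0.2912, 0.0691]
tool_rot: [0.473, -0.52, 0.524, -0.48]
ft_force: [14.0, 13.1, 4.5]
grip_width: 0.0148
```

>>> drive_tool --pt "-2 0 -4 0 -2 0 5" --pt "-2 0 -4 0 -2 0 5" --pt "-2 0 -4 0 -2 0 5"

```text
time: 41.45
position: [0.5091, -0.2915, 0.0693]
tool_rot: [0.482, -0.508, 0.519, -0.49]
ft_force: [21.2, 11.1, -0.9]
grip_width: 0.0152
```

The force rose with no further motion, so the lever is at its open stop. Releasing, rising and checking.

>>> drive_tool --pt "-2 0 -4 0 -2 0 45" --pt "-2 0 -4 0 -2 0 45" --pt "-2 0 -4 0 -2 0 45" --pt "-2 0 -4 0 -2 0 45" --pt "-2 -40 -4 0 -2 0 50" --pt "-2 -85 -4 0 -2 0 60" --pt "-2 -130 -4 0 -2 0 60" --pt "-2 -175 -4 0 -2 0 60" --pt "-2 -215 -4 0 -2 0 60" --pt "-2 -215 -4 0 -2 0 60"

```text
time: 42.45
position: [0.4979, -0.2917, 0.2889]
tool_rot: [0.496, -0.5, 0.508, -0.496]
ft_force: [-0.1, -1.2, 0.4]
grip_width: 0.0599
```

>>> drive_tool --pt "25 0 0 0 0 0 60" --pt "60 0 0 0 0 0 60" --pt "80 0 -20 0 0 0 60" --pt "80 0 -60 0 0 0 60" --pt "80 0 -60 0 0 0 60" --pt "80 0 -60 0 0 0 60"

```text
time: 43.05
position: [0.4333, -0.3681, 0.2816]
tool_rot: [-0.495, 0.505, -0.504, 0.496]
ft_force: [0.7, -0.5, 0.3]
grip_width: 0.0598
```

```bash
python3 see.py w17 air_grip air_valve; python3 - <<'E'
from h import *
im=camera('scene'); sd=camera('side'); w=cv2.imread('pics/w17.png')
for c in('scene','side'):
  P=campose(c)
  for t in('air_grip','water_grip','round1','small1','block1','paste_jar','beaker','loupe'): print(c,t,[(round(float(d['conf']),2),back(P,d['location'],.082 if 'grip' in t else 0)[0][:2].round(3).tolist()) for d in mark_of(c,t)])
cv2.imwrite('pics/m17.png',np.vstack([np.hstack([cv2.resize(im[100:340,200:500],(400,320)),cv2.resize(sd[110:350,230:530],(400,320))]),cv2.resize(w[:230],(800,280))]))
E
```

```text
43.05 [ 0.4333 -0.3681  0.2816] [-0.018 -1.    -0.002]
air_grip [(0.86, [383.0, 111.0], [0.5097, -0.2971])]
air_valve [(0.61, [360.0, 164.0], [0.4941, -0.3736])]
scene air_grip [(0.64, [0.51, -0.289])]
scene water_grip [(0.68, [0.559, 0.376])]
scene round1 [(0.63, [0.662, 0.098]), (0.52, [0.651, 0.062]), (0.35, [0.498, 0.319])]
scene small1 [(0.49, [0.648, -0.026]), (0.47, [0.645, -0.097])]
scene block1 [(0.47, [0.653, -0.039]), (0.36, [0.646, 0.06])]
scene paste_jar []
scene beaker [(0.71, [0.502, 0.051])]
scene loupe []
side air_grip [(0.79, [0.515, -0.291])]
side water_grip [(0.46, [0.554, 0.357])]
side round1 [(0.62, [0.663, 0.117]), (0.61, [0.663, 0.062]), (0.44, [0.655, 0.008])]
side small1 [(0.29, [0.651, 0.002]), (0.22, [0.569, 0.209])]
side block1 []
side paste_jar [(0.68, [0.505, -0.061])]
side beaker [(0.77, [0.505, 0.046])]
side loupe [(0.45, [0.574, 0.211])]
```

I've used up the 16 pictures, so the last check will be by numbers. I'm moving over the box and locating every metal face.

>>> drive_tool --pt "-35 0 24 0 0 0 60" --pt "-75 0 50 0 0 0 60" --pt "-115 0 78 0 0 0 60" --pt "-155 0 105 0 0 0 60" --pt "-195 0 132 0 0 0 60" --pt "-235 0 160 0 0 0 60" --pt "-275 0 187 0 0 0 60" --pt "-312 0 212 0 0 0 60" --pt "-312 0 212 0 0 0 60" --pt "-312 0 212 0 0 0 60"

```text
time: 45.1
position: [0.6517, -0.0589, 0.2821]
tool_rot: [-0.497, 0.503, -0.503, 0.496]
ft_force: [-1.3, 0.2, 0.0]
grip_width: 0.0603
```

```bash
python3 - <<'E'
from h import *
o=get_obs(); im=camera('wrist'); cv2.imwrite('pics/w18.png',im); P=campose('wrist',o); g=cv2.cvtColor(im,cv2.COLOR_BGR2GRAY)
print(o['time'],o['position'])
for n,y in [('sB',-.091),('blk',-.056),('sA',-.021),('rB',.0213),('rC',.0677),('rA',.1126)]:
    x=.6491+.105*(y+.0198); u,v=proj(P,[x,y,.03])[0].astype(int); h=12
    if not(h<=v<400-h): print(n,u,v,'out'); continue
    w=g[v-h:v+h,u-h:u+h]; k,l,s,c=cv2.connectedComponentsWithStats((w>85).astype(np.uint8),connectivity=4)
    for j in range(1,k):
        if 40<s[j,4]<250:
            W=back(P,c[j]+[u-h,v-h],.03)[0]
            print(n,(u,v),'area',s[j,4],'face at',W[:2].round(4),'offset mm',((W[:2]-[x,y])*1e3).round(1), 'dark frac',(w<75).mean().round(2))
for t in('round1','small1','block1'): print(t,[(round(float(d['conf']),2),back(P,d['location'],.004)[0][:2].round(3).tolist()) for d in mark_of('wrist',t)])
E
```

```text
45.1 [ 0.65172058 -0.05886999  0.28212067]
sB (np.int64(312), np.int64(186)) area 193 face at [ 0.6334 -0.0927] offset mm [-8.2 -1.7] dark frac 0.45
sB (np.int64(312), np.int64(186)) area 85 face at [ 0.6431 -0.0918] offset mm [ 1.5 -0.8] dark frac 0.45
blk (np.int64(314), np.int64(162)) area 95 face at [ 0.6473 -0.0457] offset mm [ 2.  10.3] dark frac 0.42
blk (np.int64(314), np.int64(162)) area 230 face at [ 0.6423 -0.0651] offset mm [-3.  -9.1] dark frac 0.42
sA (np.int64(316), np.int64(136)) area 101 face at [ 0.6353 -0.0143] offset mm [-13.7   6.7] dark frac 0.58
sA (np.int64(316), np.int64(136)) area 97 face at [ 0.6511 -0.0169] offset mm [2.1 4.1] dark frac 0.58
rB (np.int64(319), np.int64(104)) area 103 face at [0.6539 0.0201] offset mm [ 0.5 -1.2] dark frac 0.74
rC (np.int64(322), np.int64(66)) area 116 face at [0.6584 0.0672] offset mm [ 0.2 -0.5] dark frac 0.74
rA (np.int64(326), np.int64(27)) area 122 face at [0.6634 0.1116] offset mm [ 0.4 -1. ] dark frac 0.74
round1 [(0.71, [0.65, 0.023]), (0.68, [0.663, 0.072]), (0.59, [0.663, 0.111])]
small1 [(0.95, [0.649, -0.014]), (0.81, [0.644, -0.091]), (0.54, [0.648, 0.011])]
block1 [(0.79, [0.642, -0.049]), (0.72, [0.663, 0.108])]
```

```bash
python3 - <<'E'
from h import *
m=cv2.imread('pics/m17.png'); f=4/3
F={'sB':(.6431,-.0918),'blk':(.6473,-.0457),'sA':(.6511,-.0169),'rB':(.6539,.0201),'rC':(.6584,.0672),'rA':(.6634,.1116)}
for c,off,x0 in(('scene',(200,100),0),('side',(230,110),400)):
    P=campose(c); g=cv2.cvtColor(m[:320,x0:x0+400],cv2.COLOR_BGR2GRAY)
    for n,p in F.items():
        u,v=proj(P,[*p,.030])[0]; u,v=(u-off[0])*f,(v-off[1])*f; iu,iv=int(round(u)),int(round(v)); h=9
        w=g[max(iv-h,0):iv+h,max(iu-h,0):iu+h].astype(float)
        if w.size<300: print(c,n,'out',iu,iv); continue
        k,l,s,ct=cv2.connectedComponentsWithStats((w>70).astype(np.uint8),connectivity=4)
        print(c,n,(iu,iv),[( (ct[j]-h).round(1).tolist(),int(s[j,4])) for j in range(1,k) if s[j,4]>8 and 0<s[j,0] and s[j,0]+s[j,2]<2*h and s[j,1]>0 and s[j,1]+s[j,3]<2*h], round(proj(P,[*p,.035])[0][1]*f-proj(P,[*p,.030])[0][1]*f,1))
# block and sA face orientation / sizes from the overhead picture
o=get_obs(); P=campose('wrist',o); im=cv2.imread('pics/w18.png'); g=cv2.cvtColor(im,cv2.COLOR_BGR2GRAY)
for n,p in F.items():
    u,v=proj(P,[*p,.03])[0].round().astype(int); h=10; w=g[v-h:v+h,u-h:u+h]
    k,l,s,c=cv2.connectedComponentsWithStats((w>85).astype(np.uint8),connectivity=4); j=l[h,h]
    q=np.argwhere(l==j)[:,::-1].astype(np.float32)+[u-h,v-h]
    r=cv2.minAreaRect(q.astype(np.float32)); b=back(P,cv2.boxPoints(r),.03)[:,:2]; e=b[1]-b[0]; ff=b[2]-b[1]; a=e if np.linalg.norm(e)>np.linalg.norm(ff) else ff
    print(n,len(q),'sides',round(np.linalg.norm(e)*1e3,1),round(np.linalg.norm(ff)*1e3,1),'long edge deg',round((np.degrees(np.arctan2(a[1],a[0]))+90)%180-90,1))
E
```

```text
scene sB (73, 140) [([0.6, 0.3], 20)] -2.3
scene blk (82, 155) [([1.6, 0.1], 19)] -2.4
scene sA (88, 165) [([1.2, 0.2], 23)] -2.4
scene rB (97, 178) [([1.4, -0.0], 27)] -2.4
scene rC (109, 195) [([0.8, 0.5], 26)] -2.4
scene rA (120, 213) [([0.7, 0.5], 30)] -2.5
side sB (207, 143) [] -1.7
side blk (196, 127) [] -1.7
side sA (190, 117) [] -1.7
side rB (181, 106) [([-0.3, 0.6], 32)] -1.7
side rC (171, 91) [([-0.3, 0.9], 30)] -1.7
side rA (162, 77) [([-0.2, 1.5], 26)] -1.7
sB 85 sides 11.8 14.9 long edge deg -15.5
blk 95 sides 11.8 15.1 long edge deg -15.0
sA 97 sides 14.6 12.0 long edge deg 29.4
rB 103 sides 11.2 14.3 long edge deg -63.3
rC 116 sides 11.8 15.1 long edge deg -15.8
rA 122 sides 11.7 14.7 long edge deg -25.0
```

```bash
python3 -c "
from rig import *
print(get_obs()['time'],hand_in())"
```

```text
the job is handed in; nothing more can be done
45.3 None
```

I did the job in the order asked and handed it in at 45.3 s, with the gripper clear of everything.

1. **Water valve:** I turned its lever to the closed stop. The push reached about 26 N there, and the later checks still put the grip near (0.559, 0.376), pointing away from the robot.
2. **Specimens:** Six were there: three large rounds, two smalls and one block. I placed them in one row in the drying box with their metal faces up.
3. **Air valve:** I turned its lever to the open stop. More push there raised the force but did not move it, and the checks put the lever at about 80°, lying along the pipe.

**Last checks:**
- **In the box:** The overhead wrist view found all six faces in the row. The scene camera agreed with specimens lying flat on the floor, to about 1 mm; the side camera confirmed only the three rounds.
- **Shifted specimens:** The block now lies about 10 mm from its planned spot, turned very roughly 9° to the box, and touches the small next to it. That small had moved about 4 mm. I don't know whether this came from the placing or from a later knock, and I left them because they still lay flat in the row.
- **Jar, beaker and loupe:** The networks found all three at their old places in the side view after the air valve was opened. In the scene view they found only the beaker.
- **Picture limit:** I had used all 16 picture views, so I made these final checks by numbers only. After opening the air valve I did not look at a picture.

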